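Put the burr cases away through the flap of the dust store

ROBOT

A 7-joint arm with a two-finger parallel gripper is mounted at the origin on a cart in front of the work surface, level with it; the furniture and walls round the work are solid. World frame = base frame: x ahead of the robot, y to its left, z up, the work surface at z = 0. Lengths are in m, angles in rad, forces in N, time in s.
With the tool pointing down it reaches from about 0.425 to 0.95 m from the base axis. Payload 4.7 kg.
Tool frame: the origin (TCP) lies where the fingers leave the gripper's body, on its centre line; the fingertips stand 73 mm ahead of it and the grasp point (between the pads) lies 54 mm ahead of it; z points along the fingers, y is the line along which they close (so a half turn about z gives the same grasp; the last joint's range is limited). The gripper opens to 85 mm and grips with 20 to 120 N. Pads are 22 mm wide; open, the fingers measure 114 mm over their backs; the gripper's body (76 mm by 85 mm) begins 54 mm behind the grasp point. The pads swing forward as they close: fully open they stand 13 mm farther back than shut.
Start: joints at [-1.221, 0.469, -0.049, 1.532, 0.024, 1.141, -0.082], TCP at [0.25, 0.627, 0.304] pointing down, gripper open.
Joint ranges: [-2.59, 2.59], [-0.33, 1.99], [-1.39, 1.29], [0.1, 2.45], [-1.04, 4.18], [0.21, 1.99], [-2.66, 2.66]. Speed limits (rad/s): [2.57, 2.57, 3.14, 3.14, 3.14, 3.14, 3.14].

INTERFACE

Orientations are given as a 3x3 rotation matrix whose columns are the frame's x, y, z axes.
In Python, from station import manip, viewer, workorder, finder gives the robot as it stands.
- The arm moves only by the tool move_arm, never from a script. Its argument "moves" is a list of rows, each an object with "slide": the shift along the world's x, y, z in cm, a list of three; "spin": the turn about the world's z in degrees; "hand": the finger opening in cm, from 0 to 8.54. A call has 1 to 8 rows; each row shifts and turns the commanded pose from where the row before left it; what a row does not reach is not made up. A row lasts 1/10 s, in which the tool goes at most 50 mm and 8.59 degrees, less where a joint would pass 70% of its speed; a pose out of reach is approached as far as the arm can. A call with a gripper value outside its range is refused whole. The fingers move at their own pace and stop on an object; "force" is the grip in N (left out, the last holds). Time passes only in rows, so rows that do not move let the fingers close. It gives the time, the measured TCP pose, the force, the opening and the grip force at its end, in the units of the state.
- manip.state(): the state, without advancing time (a new reading comes with each control period).
- viewer.grab_frame(name): name is "side" or "top"; returns (picture, depth): 384x512x3 uint8, red, green, blue; 384x512 float32, m along the optical axis (not along the pixel's ray), 0 where there is no reading.
- viewer.camera_info(name): a dict with "K" (3x3 intrinsics, pixels), "k1" (the pictures are not rectified: a ray, as slopes to the right and down, at radius r is drawn at 1 + k1 r^2 times it, then the intrinsics apply), "extrinsics" (4x4, takes a point from world to camera coordinates). Camera axes: x right, y down, z forward; pixel columns grow to the right and rows downward; lengths in m; the calibration is good to about 2 mm. A picture is of the moment at which its call begins. camera_info takes no time and is no camera call.
- workorder.close_job(): hands the job in; it is judged then, once.
Trained networks look in the newest picture that a camera, given by its name, has taken for a name from the list of things; names that differ only in an ending like _2 or _b are one class to them, and where a whole thing is asked for, a point or a joint stands for the part that bears it (a point fixed in the world has none). Each returns a list of dicts, best first, with "score" (0 to 1); they miss things now and then, are a little off and sometimes report something else, mostly with a low value. They report only what shows in the picture. A call takes as long as a camera call.
- finder.masks_of(name, camera): "mask" (384x512 bool, what is visible of it) and "extent" ([left, top, width, height] in pixels, round what is visible of it).
The state is a dict: "t": time; "joints": joint angles; "joint_velocities": joint speeds; "joint_torque": joint torques, N m; "tcp_pos": TCP position; "tool_rot": TCP orientation; "force": force on the tool from outside, world axes, zero at the start; "ft_torque": the same for the moment, N m; "gripper_width": opening from 0.0 (shut) to 1.0 (fully open); "finger_force": force on a finger pad.
Only numpy, scipy, OpenCV 4.12 (cv2) and the standard library are available. Lean on these libraries where they do the work, as an engineer would, in place of code of your own. Each camera call takes 0.05 s, during which the arm holds its last target. There are 200 camera calls.

TASK

Put all the burr cases that lie round the low dust store (three or four; not the one in the clutter by the window) into it: lay each between the guide rails and push it right in under the hanging flap, using the wooden push board for the last bit because fingers do not fit under the roof. When all the cases are right inside and the flap hangs fully shut behind them, lay the push board back flat on its cork mat, lengthwise and wholly on the cork. Leave the wax tin and the sanding block where they are.

Things in the scene. Friction and masses are not known exactly. Their poses are not given: they have to be found in the camera images.
- store: dust store fixed to the desk: plywood, clear roof, no floor (cases slide on the desk, z = 0). Origin: middle of the mouth under the flap, at desk level; x points straight in, z up. Inside: y -40 to +40 mm, x 0 to 208 mm, 31 mm from desk to roof; outside 96 mm wide, 35 mm high, roof from x = -6 to 216 mm. A case goes in with its 70 mm side across, taking 40 mm of depth; four in a row fit
- lane_start (a point): middle of the open outer end of the lane, at desk level, 128 mm in front of the mouth (x = -128 mm in the store's frame). Two guide rails, 22 mm high, 8 mm thick and 80 mm apart inside, run from here to the mouth, open above. Mind the drawer cabinet beyond the store: 133 mm high, its near side at world x = 0.63, its left side (with open drawers) at y = 0.15
- flap (a joint): top-hung aluminium flap in the mouth, 76 mm wide, 40 g; hinge axis 28 mm above the desk at the store's x = 0, lower edge 3 mm above the desk. 0 = shut; grows to 1.45 rad as it swings inwards (never outwards). It swings freely and falls shut by its weight when nothing is under it; a pushed case or the push board lifts it, and it slides off the board when that is drawn back
- flap_edge (a point): middle of the lower edge of the flap, 25 mm below its hinge axis. The flap lies on top of a passing case until the rear of the case is about 22 mm inside the mouth, so push on to 25 mm or a little more for it to fall shut behind the case
- push_board: wooden push board: a flat board 130 (x) x 60 (y) x 16 mm (z), 150 g, with an upright wooden grip block on top, 24 (x) x 44 (y) mm, from 16 to 72 mm above its underside, centred at x = -45 mm. Origin: centre of the board's underside; +x is the pushing end (65 mm from the origin). Take it by the grip block, fingers closing along x
- mat: cork mat fixed to the desk, 170 (x) x 100 (y) x 3 mm; origin at the centre of its underside. The push board starts lying on it, its x along the mat's x
- case1: flat closed burr case, blue with a yellow top, 70 (its x) x 40 (its y) x 15 mm (its z), about 60 g; origin at the centre of its underside, z up. All cases are alike; some may be absent
- case2: flat closed burr case, blue with a yellow top, 70 (its x) x 40 (its y) x 15 mm (its z), about 60 g; origin at the centre of its underside, z up. All cases are alike; some may be absent
- case3: flat closed burr case, blue with a yellow top, 70 (its x) x 40 (its y) x 15 mm (its z), about 60 g; origin at the centre of its underside, z up. All cases are alike; some may be absent
- case4: flat closed burr case, blue with a yellow top, 70 (its x) x 40 (its y) x 15 mm (its z), about 60 g; origin at the centre of its underside, z up. All cases are alike; some may be absent
- wax_tin: bystander: round wax tin, 64 mm across, 28 mm high; origin at the centre of its underside
- sanding_block: bystander: brown sanding block, 49 x 78 x 26 mm; origin at the centre of its underside

How it is judged:
On the way:
1. every case present has passed the flap and lies inside the store (x of case1 in the frame of store between 0.021 and 0.21 m and y of case1 in the frame of store between -0.04 and 0.04 m and height (world z) of each of case1, case2, case3, case4 below 0.012 m and x of case2 in the frame of store between 0.021 and 0.21 m and y of case2 in the frame of store between -0.04 and 0.04 m and x of case3 in the frame of store between 0.021 and 0.21 m and y of case3 in the frame of store between -0.04 and 0.04 m and x of case4 in the frame of store between 0.021 and 0.21 m and y of case4 in the frame of store between -0.04 and 0.04 m), for 0.2 s.
At the end, for the whole second after the job is handed in: Every case present lies flat inside the store (its centre more than 21 mm past the flap's plane), the flap hangs shut (under 0.08 rad), and the push board lies flat and at rest on the cork mat, its centre within 30 mm of the mat's and its length within 0.35 rad of the mat's length (all of step 1 and value of joint flap below 0.08 rad and horizontal distance between push_board and mat below 0.03 m and angle between the x axis of push_board and the x axis of mat, either way round below 0.35 rad and angle between push_board's own z axis and vertical below 0.08 rad and z of push_board in the frame of mat below 0.01 m and linear speed of push_board below 0.02 m/s); the robot touches nothing.
It fails at once if the wax tin is shifted by more than 3 cm (distance of wax_tin from where it was at the start of the episode above 0.03 m).
It fails at once if the sanding block is shifted by more than 3 cm (distance of sanding_block from where it was at the start of the episode above 0.03 m).
Of case1, case2, case3, case4 only 3 to 4 are there at a start; the rules pass over those that are not, and their reading is None.
At some moment in a run one of case1, case2, case3, case4 may be knocked a few centimetres aside while the robot is not near it.
Once in a run the grip may slacken for a moment while it holds something.
It also fails if it takes over 210 s, if anything falls off the work surface, if the arm or the gripper's body presses on something with over 40 N, if the wrist force passes 120 N, or if a joint passes its speed limit or range.

## Working session

There is one attempt and no reset: what is moved stays moved. The work goes in short steps, Python scripts to look and compute and a tool call to move; the robot and the scene stay as the last step left them, time stands still between calls to the robot, and variables do not carry over. Pictures are saved under pics/ and viewed, at most 14 in all, crops included, and the job is handed in when it is done.

Besides the shell and the picture viewer there is one more tool, called after "Emit:" by a JSON object that holds its "fn" and its "kwargs", one argument or row to a line. move_arm: Moves the arm, as the interface text tells. Its arguments: {"type":"object","properties":{"moves":{"type":"array","items":{"type":"object","properties":{"slide":{"type":"array","items":{"type":"number"}},"spin":{"type":"number"},"hand":{"type":"number"}}}},"force":{"type":"number"}},"required":["moves"]}

```bash
ls; mkdir -p pics; cat > h.py <<'E'
import numpy as np, cv2, json
from station import manip, viewer, workorder, finder
def cam(n):
    i=viewer.camera_info(n); return np.array(i["K"]),i["k1"],np.array(i["extrinsics"])
def world(n,uv,z):
    """uv Nx2, z depth N -> world"""
    K,k1,E=cam(n); uv=np.asarray(uv,float).reshape(-1,1,2)
    s=cv2.undistortPoints(uv,K,np.array([k1,0,0,0.]))[:,0]
    P=np.c_[s*np.asarray(z)[:,None],z]
    return (P-E[:3,3])@E[:3,:3]
def cloud(n,mask,dep):
    v,u=np.nonzero(mask&(dep>0)); return world(n,np.c_[u,v],dep[v,u])
def onplane(n,uv,h):
    K,k1,E=cam(n); a=world(n,uv,np.ones(len(uv))); c=-E[:3,:3].T@E[:3,3]
    d=a-c; return c+d*((h-c[2])/d[:,2])[:,None]
def proj(n,P):
    K,k1,E=cam(n); return cv2.projectPoints(np.asarray(P,float),cv2.Rodrigues(E[:3,:3])[0],E[:3,3],K,np.array([k1,0,0,0.]))[0][:,0]
def rect(P):
    (c,s,a)=cv2.minAreaRect(P[:,:2].astype(np.float32)*1000); 
    if s[0]<s[1]: s=s[::-1]; a+=90
    return np.round(c,1),np.round(s,1),round((a+90)%180-90,1)
def save(n,img,name): cv2.imwrite("pics/"+name,img[:,:,::-1])
E
cat > a.py <<'E'
from h import *
s=manip.state(); print(s["t"],s["tcp_pos"],np.round(s["tool_rot"],3).tolist(),s["gripper_width"])
for n in("top","side"):
    im,d=viewer.grab_frame(n); save(n,im,n+"0.png"); np.save(n+"0.npy",d)
    K,k1,E=cam(n); print(n,-E[:3,:3].T@E[:3,3],E[:3,2-2:].round(2).tolist())
    for t in("store","flap","push_board","mat","case1","wax_tin","sanding_block"):
        for r in finder.masks_of(t,n):
            P=cloud(n,r["mask"],d)
            if len(P)>10: print(n,t,round(r["score"],2),r["extent"],len(P),*rect(P),"z",np.percentile(P[:,2],[5,50,95]).round(3))
E
python3 a.py
```

```text
pics
0.0 [0.24943897 0.62673997 0.3028763 ] [[-0.929, 0.37, -0.001], [0.37, 0.929, -0.002], [-0.0, -0.002, -1.0]] 1.0018024356623851
top [0.31376804 0.15339153 1.43775959] [[0.05, -1.0, -0.0, 0.14], [-0.98, -0.05, -0.2, 0.6], [0.2, 0.01, -0.98, 1.34]]
top store 0.93 [258.4, 194.1, 103.1, 34.6] 2133 [556.5  -5.4] [335.2 106.3] 88.1 z [0.018 0.034 0.039]
top store 0.62 [232.9, 135.4, 26.2, 17.6] 319 [777.4 217.6] [74.9 48.6] -83.4 z [0.014 0.025 0.031]
top flap 0.15 [142.6, 229.5, 22.5, 17.9] 297 [432.7 510.7] [62.6 60.6] 45.5 z [0.023 0.028 0.033]
top mat 0.7 [198.2, 221.4, 55.5, 38.6] 779 [441.6 268.4] [172.9 100.9] 85.4 z [-0.002  0.003  0.008]
top case1 0.73 [236.3, 166.8, 11.7, 19.0] 226 [665.5 225.2] [70.  38.2] 3.7 z [0.009 0.015 0.019]
top case1 0.67 [352.0, 241.7, 14.1, 20.6] 255 [ 426.8 -174.5] [69.  40.8] 14.0 z [0.008 0.014 0.019]
top case1 0.6 [309.5, 239.0, 17.8, 22.4] 246 [431.5 -42.7] [70.  40.7] 11.2 z [0.007 0.014 0.019]
top case1 0.5 [267.4, 236.9, 13.2, 25.0] 287 [427.2  95. ] [76.4 44.3] -2.5 z [-0.001  0.014  0.019]
top wax_tin 0.51 [142.1, 231.1, 19.8, 17.5] 308 
[... 1138 characters left out ...]
.2, 20.3, 19.8] 308 [669.5 225.5] [68.9 41.1] 6.0 z [0.007 0.013 0.018]
side case1 0.72 [266.0, 147.8, 25.3, 17.1] 279 [425.2  89.9] [77.9 55.4] -2.1 z [0.    0.012 0.018]
side wax_tin 0.73 [355.9, 237.7, 27.1, 20.6] 410 [434.6 512.5] [63.7 60.5] 6.3 z [0.009 0.027 0.032]
side wax_tin 0.55 [191.4, 109.9, 82.1, 92.2] 1902 [568.4  -4.2] [346.8 124.9] 87.6 z [0.013 0.033 0.038]
side wax_tin 0.42 [238.4, 118.5, 21.0, 20.9] 243 [432.7 -44. ] [73.5 44.4] 13.1 z [0.001 0.013 0.017]
side sanding_block 0.87 [201.5, 233.2, 24.7, 25.7] 529 [778.6 211.8] [88.9 58.8] -85.1 z [0.001 0.024 0.029]
side sanding_block 0.16 [216.8, 91.8, 20.9, 27.0] 252 [ 423.3 -174.5] [84.5 46.8] 15.5 z [-0.     0.012  0.017]
```

```bash
python3 - <<'E'
import cv2
a=cv2.imread("pics/top0.png")[130:290,130:390]; cv2.imwrite("pics/top0c.png",cv2.resize(a,(780,480),interpolation=2))
a=cv2.imread("pics/side0.png")[60:280,160:400]; cv2.imwrite("pics/side0c.png",cv2.resize(a,(640,587),interpolation=2))
E
```

```text
(no output)
```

View pics/top0c.png

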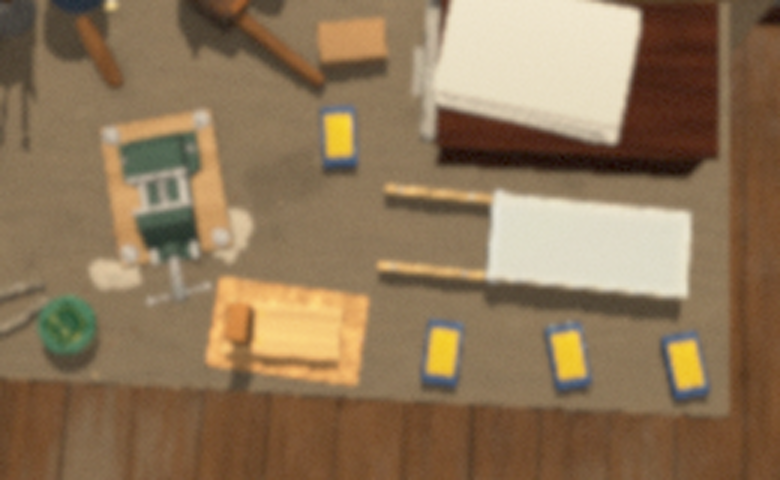

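View pics/side0c.png

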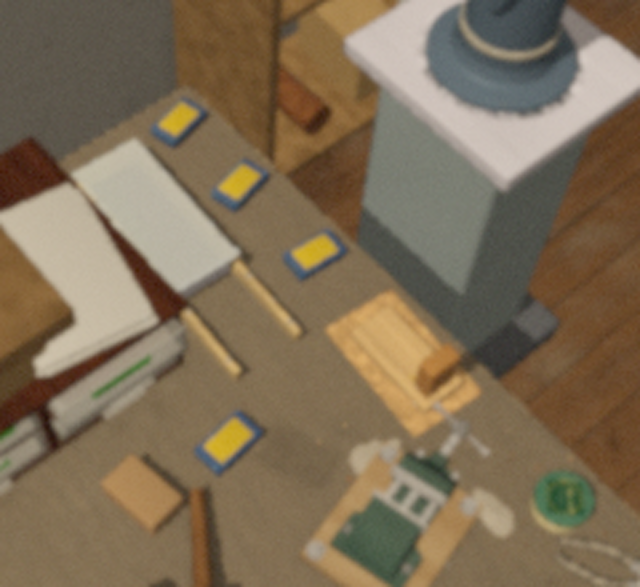

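```bash
cat > b.py <<'E'
from h import *
im=cv2.imread("pics/top0.png")[:,:,::-1]; d=np.load("top0.npy")
hsv=cv2.cvtColor(np.ascontiguousarray(im),cv2.COLOR_RGB2HSV)
reg=np.zeros(d.shape,bool); reg[185:235,290:365]=1
m=reg&(hsv[:,:,1]<50)&(hsv[:,:,2]>150)
c=max(cv2.findContours(m.astype(np.uint8),0,2)[0],key=cv2.contourArea).reshape(-1,2)
print("roof",rect(onplane("top",c,0.035)), cv2.boxPoints(cv2.minAreaRect((onplane("top",c,.035)[:,:2]*1000).astype(np.float32))).round().tolist())
P=world("top",np.indices((384,512))[::-1].reshape(2,-1).T.astype(float),d.ravel()).reshape(384,512,3)
rail=(P[:,:,2]>.010)&(P[:,:,2]<.03)&(P[:,:,1]>.105)&(P[:,:,1]<.24)&(P[:,:,0]>.47)&(P[:,:,0]<.62)
n,l,st,ce=cv2.connectedComponentsWithStats(rail.astype(np.uint8))
for k in range(1,n):
    if st[k,4]>15: print("rail",rect(P[l==k]),st[k,4])
for nm,(u,v) in {"r1":(258.7,192.7),"r2":(256.7,218.7)}.items(): print(nm,onplane("top",[[u,v]],.022).round(4))
g=(P[:,:,2]>.05)&(P[:,:,0]<.5)&(P[:,:,1]>.2)&(P[:,:,1]<.38)&(P[:,:,0]>.38); print("grip",rect(P[g]),g.sum(),P[g][:,2].mean())
b=(P[:,:,2]>.012)&(P[:,:,2]<.026)&(P[:,:,0]<.5)&(P[:,:,1]>.15)&(P[:,:,1]<.38)&(P[:,:,0]>.38); print("board",rect(P[b]),b.sum())
yel=(hsv[:,:,0]>20)&(hsv[:,:,0]<32)&(hsv[:,:,1]>150)&(hsv[:,:,2]>150)
n,l,st,ce=cv2.connectedComponentsWithStats(yel.astype(np.uint8))
for k in range(1,n):
    if st[k,4]>30: print("yellow",ce[k].round(),st[k,4],onplane("top",ce[k:k+1],.015).round(4))
E
python3 b.py
```

```text
roof (array([551.2, -61. ]), array([224.3, 102.7]), 85.9) [[492.0, -169.0], [594.0, -177.0], [610.0, 47.0], [508.0, 55.0]]
rail (array([604.2, 137.4]), array([62. ,  9.4]), 85.0) 52
rail (array([516.1, 138.4]), array([64.4,  8.4]), 87.6) 54
r1 [[0.6064 0.1661 0.022 ]]
r2 [[0.5172 0.168  0.022 ]]
grip (array([457. , 335.6]), array([87.9, 43. ]), 49.0) 126 0.07099946476476243
board (array([441. , 274.1]), array([130.4,  60.5]), 89.0) 571
yellow [ 59. 123.] 95 [[0.8235 0.8871 0.015 ]]
yellow [ 24. 142.] 68 [[0.7471 1.0025 0.015 ]]
yellow [242. 175.] 102 [[0.6675 0.2253 0.015 ]]
yellow [277. 247.] 113 [[0.4273 0.0953 0.015 ]]
yellow [319. 248.] 114 [[ 0.431  -0.0447  0.015 ]]
yellow [358. 251.] 115 [[ 0.4279 -0.1753  0.015 ]]
```

View pics/top0.png

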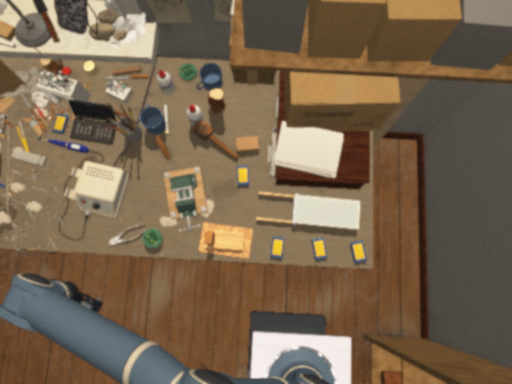

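```bash
cat > c.py <<'E'
from h import *
for n in("top","side"):
    d=np.load(n+"0.npy"); P=world(n,np.indices((384,512))[::-1].reshape(2,-1).T.astype(float),d.ravel())
    R=P[(P[:,2]>.029)&(P[:,2]<.043)&(P[:,1]>-.16)&(P[:,1]<.03)&(P[:,0]>.47)&(P[:,0]<.63)]
    b=np.floor(R[:,1]/.01); y=[];lo=[];hi=[]
    for k in np.unique(b):
        q=R[b==k]; y.append(q[:,1].mean()); lo.append(np.percentile(q[:,0],2)); hi.append(np.percentile(q[:,0],98))
    print(n,"roof lo",np.polyfit(y,lo,1).round(4),"hi",np.polyfit(y,hi,1).round(4))
    Q=P[(P[:,2]>.029)&(P[:,2]<.043)&(P[:,0]>.52)&(P[:,0]<.59)&(P[:,1]<.12)&(P[:,1]>-.25)]
    print(n,"roof y ends",np.percentile(Q[:,1],[.5,1,99,99.5]).round(4))
    for a,e in((.5,.535),(.585,.622)):
        q=P[(P[:,2]>.016)&(P[:,2]<.028)&(P[:,1]>.07)&(P[:,1]<.2)&(P[:,0]>a)&(P[:,0]<e)]
        print(n,"rail",len(q),np.polyfit(q[:,1],q[:,0],1).round(4),"max y",np.sort(q[:,1])[-4:].round(3))
E
python3 c.py
```

```text
top roof lo [0.045  0.5079] hi [0.0424 0.5995]
top roof y ends [-0.172  -0.1714  0.0475  0.0484]
top rail 74 [0.0472 0.5096] max y [0.167 0.167 0.17  0.17 ]
top rail 64 [0.0446 0.5978] max y [0.165 0.165 0.168 0.168]
side roof lo [0.0449 0.5107] hi [0.0122 0.5975]
side roof y ends [-0.1726 -0.1712  0.048   0.0489]
side rail 77 [0.0446 0.5129] max y [0.17  0.172 0.172 0.174]
side rail 78 [0.0502 0.6005] max y [0.165 0.167 0.167 0.168]
```

Emit:
{"fn": "move_arm", "kwargs": {
  "moves": [
    {"slide":[3.4,-3.3,0],"spin":3.3},
    {"slide":[3.4,-3.3,0],"spin":3.3},
    {"slide":[3.4,-3.3,0],"spin":3.3},
    {"slide":[3.4,-3.3,0],"spin":3.3},
    {"slide":[3.4,-3.3,0],"spin":3.3},
    {"slide":[3.4,-3.3,0],"spin":3.3},
    {"slide":[3.4,-3.3,0],"spin":3.3},
    {"slide":[3.4,-3.3,0],"spin":3.3}
  ]
}}

```text
invalid input at $.moves[0]: expected keys slide, spin, hand
```

```bash
cat > s.py <<'E'
from h import *
s=manip.state(); R=np.array(s["tool_rot"]); print("t",round(s["t"],2),"tcp mm",(np.array(s["tcp_pos"])*1000).round(1),"yaw_y",round(float(np.degrees(np.arctan2(R[1,1],R[0,1]))),2),"down",R[2].round(3),"w",round(s["gripper_width"],3),"F",np.round(s["force"],1),"ff",np.round(s["finger_force"],1),"q",np.round(s["joints"],2))
E
python3 s.py; python3 - <<'E'
from h import *
d=np.load("top0.npy"); P=world("top",np.indices((384,512))[::-1].reshape(2,-1).T.astype(float),d.ravel())
for lo,hi in((.04,.08),(.08,.14),(.14,.6)):
    q=P[(P[:,2]>lo)&(P[:,2]<hi)&(P[:,0]>.55)&(P[:,0]<.76)&(P[:,1]<.32)&(P[:,1]>.0)]
    print(lo,len(q),q[:,1].max().round(3) if len(q) else None,q[:,0].min().round(3) if len(q) else None)
E
```

```text
t 0.8 tcp mm [249.6 627.2 304. ] yaw_y 68.3 down [ 0.  0. -1.] w 0.998 F [ 0.1 -0.2  1. ] ff 0.0 q [-1.22  0.47 -0.05  1.53  0.02  1.14 -0.08]
0.04 245 0.145 0.554
0.08 539 0.142 0.631
0.14 1209 0.123 0.654
```

Emit:
{"fn": "move_arm", "kwargs": {
  "moves": [
    {"slide":[3.4,-3.3,0],"spin":3.3,"hand":6.5},
    {"slide":[3.4,-3.3,0],"spin":3.3,"hand":6.5},
    {"slide":[3.4,-3.3,0],"spin":3.3,"hand":6.5},
    {"slide":[3.4,-3.3,0],"spin":3.3,"hand":6.5},
    {"slide":[3.4,-3.3,0],"spin":3.3,"hand":6.5},
    {"slide":[3.4,-3.3,0],"spin":3.3,"hand":6.5},
    {"slide":[3.4,-3.3,0],"spin":3.3,"hand":6.5},
    {"slide":[3.4,-3.3,0],"spin":3.3,"hand":6.5}
  ]
}}

```text
t: 1.6
tcp_pos: [0.5228, 0.3617, 0.3042]
tool_rot: [[-0.996, -0.084, 0.0], [-0.084, 0.996, 0.0], [-0.0, 0.0, -1.0]]
force: [0.0, 1.0, 1.2]
gripper_width: 0.762
finger_force: 0.0
```

Emit:
{"fn": "move_arm", "kwargs": {
  "moves": [
    {"slide":[3.4,-3.3,0],"spin":0,"hand":6.5},
    {"slide":[3.4,-3.3,0],"spin":0,"hand":6.5},
    {"slide":[3.4,-3.3,0],"spin":0,"hand":6.5},
    {"slide":[3.4,-3.3,-4],"spin":0,"hand":6.5},
    {"slide":[0,0,-4],"spin":0,"hand":6.5},
    {"slide":[0,0,-4],"spin":0,"hand":6.5},
    {"slide":[0,0,0],"spin":0,"hand":6.5}
  ]
}}

```text
t: 2.3
tcp_pos: [0.6478, 0.236, 0.1853]
tool_rot: [[-0.997, -0.082, -0.012], [-0.081, 0.997, -0.005], [0.012, -0.004, -1.0]]
force: [-1.2, -0.5, -0.6]
gripper_width: 0.76
finger_force: 0.0
```

```bash
python3 s.py
```

```text
t 2.3 tcp mm [647.8 236.  185.3] yaw_y 94.68 down [ 0.012 -0.004 -1.   ] w 0.76 F [-1.2 -0.5 -0.6] ff 0.0 q [-0.41  0.6   0.    1.6  -0.    0.95  1.24]
```

Emit:
{"fn": "move_arm", "kwargs": {
  "moves": [
    {"slide":[1,-0.5,-3],"spin":0,"hand":6.5},
    {"slide":[0,0,0],"spin":0,"hand":6.5},
    {"slide":[0,0,0],"spin":0,"hand":6.5}
  ]
}}

```text
t: 2.6
tcp_pos: [0.6614, 0.233, 0.1633]
tool_rot: [[-0.997, -0.082, 0.001], [-0.082, 0.997, 0.001], [-0.001, 0.001, -1.0]]
force: [-0.7, -0.7, 0.2]
gripper_width: 0.764
finger_force: 0.0
```

```bash
cat > a2.py <<'E'
from h import *
import sys
def cases(n):
    im,d=viewer.grab_frame(n)
    for r in finder.masks_of("case1",n):
        P=cloud(n,r["mask"],d); P=P[(P[:,2]>.004)]
        if len(P)>60 and P[:,1].mean()<.6: print(n,"case",round(r["score"],2),len(P),*rect(P),"z",np.percentile(P[:,2],[5,50,95]).round(3))
    return im,d
for n in sys.argv[1:]: cases(n)
exec(open("s.py").read())
E
python3 a2.py top side
```

```text
top case 0.65 235 [429.1 -44.2] [69.1 39.7] 10.9 z [0.009 0.014 0.019]
top case 0.61 252 [ 426.5 -174.7] [69.7 40.7] 14.0 z [0.009 0.014 0.019]
side case 0.83 295 [668.8 224.9] [72.8 41.7] 7.7 z [0.008 0.014 0.018]
side case 0.76 196 [ 424.5 -175.5] [79.9 41.1] 13.8 z [0.007 0.013 0.018]
side case 0.63 181 [427.4  95.4] [71.1 43.2] -6.7 z [0.007 0.013 0.018]
t 2.8 tcp mm [661.5 233.5 164. ] yaw_y 94.74 down [-0.003  0.001 -1.   ] w 0.763 F [-0.4  0.9  0.9] ff 0.0 q [-0.4   0.64  0.    1.59 -0.    0.91  1.26]
```

Emit:
{"fn": "move_arm", "kwargs": {
  "moves": [
    {"slide":[0.6,-0.8,-2],"spin":0,"hand":6.5},
    {"slide":[0,0,-3],"spin":0,"hand":6.5},
    {"slide":[0,0,-3],"spin":0,"hand":6.5},
    {"slide":[0,0,-1.2],"spin":0,"hand":6.5},
    {"slide":[0,0,0],"spin":0,"hand":6.5},
    {"slide":[0,0,0],"spin":0,"hand":6.5}
  ]
}}

```text
t: 3.4
tcp_pos: [0.6678, 0.2251, 0.0712]
tool_rot: [[-0.997, -0.082, 0.002], [-0.082, 0.997, 0.001], [-0.002, 0.001, -1.0]]
force: [0.3, 0.2, -0.4]
gripper_width: 0.755
finger_force: 0.0
```

Emit:
{"fn": "move_arm", "kwargs": {
  "moves": [
    {"slide":[0,0,0],"spin":0,"hand":3.0},
    {"slide":[0,0,0],"spin":0,"hand":3.0},
    {"slide":[0,0,0],"spin":0,"hand":3.0},
    {"slide":[0,0,0],"spin":0,"hand":3.0},
    {"slide":[0,0,0],"spin":0,"hand":3.0}
  ],
  "force": 50
}}

```text
t: 3.9
tcp_pos: [0.6681, 0.2251, 0.0718]
tool_rot: [[-0.997, -0.082, 0.003], [-0.082, 0.997, 0.001], [-0.003, 0.001, -1.0]]
force: [-0.1, 0.3, 6.5]
gripper_width: 0.454
finger_force: 52.1
```

```bash
python3 s.py
```

```text
t 3.9 tcp mm [668.1 225.1  71.8] yaw_y 94.7 down [-0.003  0.001 -1.   ] w 0.454 F [-0.1  0.3  6.5] ff 52.1 q [-0.39  0.75  0.    1.62 -0.    0.76  1.27]
```

Emit:
{"fn": "move_arm", "kwargs": {
  "moves": [
    {"slide":[0,0,2.5],"spin":0,"hand":3.0},
    {"slide":[0,0,2.5],"spin":0,"hand":3.0},
    {"slide":[-3.6,0,0],"spin":-2.4,"hand":3.0},
    {"slide":[-3.6,0,0],"spin":-2.4,"hand":3.0},
    {"slide":[-3.6,0,0],"spin":-2.5,"hand":3.0},
    {"slide":[0,-4,0],"spin":0,"hand":3.0},
    {"slide":[0,-4,0],"spin":0,"hand":3.0},
    {"slide":[0,-4.2,0],"spin":0,"hand":3.0}
  ]
}}

```text
t: 4.7
tcp_pos: [0.5586, 0.1021, 0.1202]
tool_rot: [[-0.999, 0.043, 0.001], [0.043, 0.999, 0.0], [-0.001, 0.0, -1.0]]
force: [-0.1, -0.1, -0.6]
gripper_width: 0.459
finger_force: 32.5
```

Emit:
{"fn": "move_arm", "kwargs": {
  "moves": [
    {"slide":[0,0,0],"spin":0,"hand":3.0},
    {"slide":[0,0,0],"spin":0,"hand":3.0}
  ]
}}

```text
t: 4.9
tcp_pos: [0.5591, 0.1012, 0.12]
tool_rot: [[-0.999, 0.048, 0.0], [0.048, 0.999, 0.0], [-0.0, 0.0, -1.0]]
force: [-0.3, 1.0, -0.7]
gripper_width: 0.454
finger_force: 56.4
```

```bash
python3 - <<'E'
exec(open("s.py").read())
im,d=viewer.grab_frame("top"); save("top",cv2.resize(im[150:280,200:390],(760,520),interpolation=2),"p1.png")
E
```

```text
t 4.9 tcp mm [559.1 101.2 120. ] yaw_y 87.22 down [-0.  0. -1.] w 0.454 F [-0.3  1.  -0.7] ff 56.4 q [-0.28  0.52  0.03  1.95 -0.02  0.67  1.29]
```

View pics/p1.png

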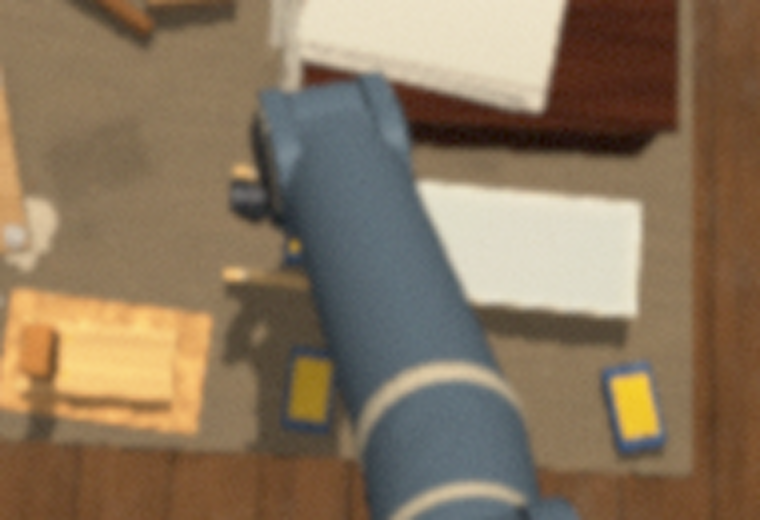

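Emit:
{"fn": "move_arm", "kwargs": {
  "moves": [
    {"slide":[0,0,-2],"spin":0,"hand":3.0},
    {"slide":[0,0,-1.5],"spin":0,"hand":3.0},
    {"slide":[0,0,-1.2],"spin":0,"hand":3.0},
    {"slide":[0,0,0],"spin":0,"hand":3.0}
  ]
}}

```text
t: 5.35
tcp_pos: [0.5589, 0.1038, 0.072]
tool_rot: [[-0.999, 0.044, -0.001], [0.044, 0.999, 0.0], [0.001, 0.0, -1.0]]
force: [0.1, 0.6, -0.8]
gripper_width: 0.451
finger_force: 57.9
```

```bash
python3 a2.py side
```

```text
side case 0.65 171 [507.5 -76.4] [324.8  56.9] 53.6 z [0.008 0.013 0.018]
side case 0.53 233 [428.6  95.9] [70.8 42. ] -2.5 z [0.008 0.013 0.018]
side case 0.47 133 [577.2 105.6] [41.  36.8] 84.3 z [0.008 0.014 0.018]
t 5.45 tcp mm [558.9 103.4  72.1] yaw_y 87.47 down [ 0.001  0.    -1.   ] w 0.451 F [ 0.   0.  -0.1] ff 57.9 q [-0.28  0.6   0.03  1.97 -0.03  0.58  1.29]
```

Emit:
{"fn": "move_arm", "kwargs": {
  "moves": [
    {"slide":[0,0,0],"spin":0,"hand":5.5},
    {"slide":[0,0,0],"spin":0,"hand":5.5},
    {"slide":[0,0,2],"spin":0,"hand":5.5},
    {"slide":[0,0,2],"spin":0,"hand":5.5},
    {"slide":[0.1,2.4,0],"spin":0,"hand":0},
    {"slide":[0.1,2.4,0],"spin":0,"hand":0},
    {"slide":[0,0,0],"spin":0,"hand":0},
    {"slide":[0,0,0],"spin":0,"hand":0}
  ],
  "force": 50
}}

```text
t: 6.25
tcp_pos: [0.5608, 0.1509, 0.1126]
tool_rot: [[-0.999, 0.044, -0.0], [0.044, 0.999, -0.0], [0.0, -0.0, -1.0]]
force: [-0.3, -0.2, 0.3]
gripper_width: 0.001
finger_force: 0.0
```

Emit:
{"fn": "move_arm", "kwargs": {
  "moves": [
    {"slide":[0,0,-2],"spin":0,"hand":0},
    {"slide":[0,0,-1.3],"spin":0,"hand":0},
    {"slide":[0,0,0],"spin":0,"hand":0}
  ]
}}

```text
t: 6.55
tcp_pos: [0.5596, 0.149, 0.0776]
tool_rot: [[-0.999, 0.047, -0.004], [0.047, 0.999, -0.002], [0.004, -0.002, -1.0]]
force: [-0.5, 0.1, -1.0]
gripper_width: -0.001
finger_force: 0.0
```

Emit:
{"fn": "move_arm", "kwargs": {
  "moves": [
    {"slide":[-0.05,-1.2,0],"spin":0,"hand":0},
    {"slide":[-0.05,-1.2,0],"spin":0,"hand":0},
    {"slide":[-0.05,-1.2,0],"spin":0,"hand":0},
    {"slide":[-0.05,-1.2,0],"spin":0,"hand":0},
    {"slide":[-0.05,-1.2,0],"spin":0,"hand":0},
    {"slide":[-0.05,-1.2,0],"spin":0,"hand":0},
    {"slide":[0,-0.8,0],"spin":0,"hand":0},
    {"slide":[0,0,0],"spin":0,"hand":0}
  ]
}}

```text
t: 7.35
tcp_pos: [0.5584, 0.0687, 0.0802]
tool_rot: [[-0.999, 0.047, 0.001], [0.047, 0.999, -0.001], [-0.001, -0.001, -1.0]]
force: [-0.3, -2.3, 5.1]
gripper_width: 0.0
finger_force: 2.7
```

```bash
python3 - <<'E'
exec(open("s.py").read())
im,d=viewer.grab_frame("side"); save("side",cv2.resize(im[70:250,170:350],(600,600),interpolation=2),"p2.png")
E
```

```text
t 7.35 tcp mm [558.4  68.7  80.2] yaw_y 87.29 down [-0.001 -0.001 -1.   ] w 0.0 F [-0.3 -2.3  5.1] ff 2.7 q [-0.21  0.58  0.02  1.98 -0.02  0.59  1.34]
```

View pics/p2.png

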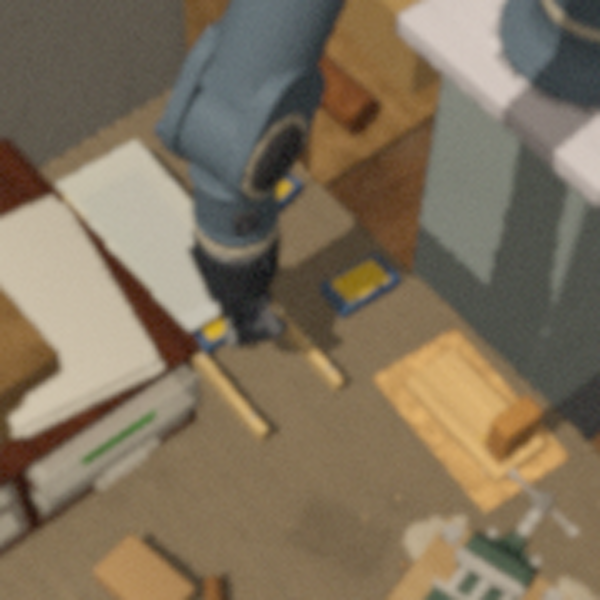

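Emit:
{"fn": "move_arm", "kwargs": {
  "moves": [
    {"slide":[0,1,0],"spin":0,"hand":0},
    {"slide":[0,0,3],"spin":0,"hand":5},
    {"slide":[-2,0,5],"spin":0,"hand":6.5},
    {"slide":[-5,0,0],"spin":0,"hand":6.5},
    {"slide":[-4.9,0,0],"spin":0,"hand":6.5},
    {"slide":[0,1.5,0],"spin":0,"hand":6.5},
    {"slide":[0,0,0],"spin":0,"hand":6.5}
  ]
}}

```text
t: 8.1
tcp_pos: [0.439, 0.0969, 0.156]
tool_rot: [[-0.999, 0.042, -0.001], [0.042, 0.999, 0.0], [0.001, 0.0, -1.0]]
force: [1.2, -0.5, 0.3]
gripper_width: 0.758
finger_force: 0.0
```

```bash
python3 - <<'E'
exec(open("s.py").read())
from a2 import cases
cases("top")
im,d=cases("side"); save("side",cv2.resize(im[70:250,170:350],(600,600),interpolation=2),"p3.png")
E
```

```text
t 8.1 tcp mm [439.   96.9 156. ] yaw_y 87.62 down [ 0.001  0.    -1.   ] w 0.758 F [ 1.2 -0.5  0.3] ff 0.0 q [-0.32  0.31  0.01  2.19 -0.01  0.64  1.23]
t 8.1 tcp mm [439.   96.9 156. ] yaw_y 87.62 down [ 0.001  0.    -1.   ] w 0.758 F [ 1.2 -0.5  0.3] ff 0.0 q [-0.32  0.31  0.01  2.19 -0.01  0.64  1.23]
top case 0.81 249 [429.4 -44.4] [69.6 40.1] 13.7 z [0.009 0.014 0.02 ]
top case 0.53 254 [ 426.5 -174.9] [69.4 41.8] 14.0 z [0.009 0.014 0.018]
top case 0.38 300 [431.7 512.8] [63.4 59.9] 49.7 z [0.022 0.028 0.033]
side case 0.81 206 [ 428.8 -175.1] [74.8 41.8] 12.8 z [0.008 0.014 0.018]
side case 0.71 229 [431.9 -45.1] [72.2 44.4] 10.5 z [0.007 0.013 0.017]
side case 0.6 204 [433.5  97.6] [65.3 55. ] 13.9 z [0.008 0.013 0.017]
side case 0.57 151 [557.9  52.5] [64.2 29.4] -4.2 z [0.008 0.013 0.017]
side case 0.15 494 [781.4 217.4] [79.7 50. ] -83.7 z [0.01  0.025 0.029]
```

View pics/p3.png

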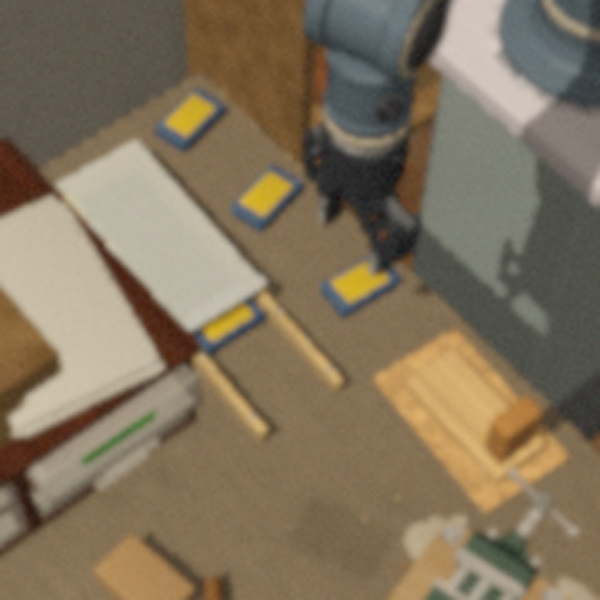

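Emit:
{"fn": "move_arm", "kwargs": {
  "moves": [
    {"slide":[-1.1,-0.1,-1],"spin":0,"hand":6.5},
    {"slide":[0,0,-3],"spin":0,"hand":6.5},
    {"slide":[0,0,-3],"spin":0,"hand":6.5},
    {"slide":[0,0,-1.3],"spin":0,"hand":6.5},
    {"slide":[0,0,0],"spin":0,"hand":6.5},
    {"slide":[0,0,0],"spin":0,"hand":6.5}
  ]
}}

```text
t: 8.9
tcp_pos: [0.4303, 0.0943, 0.0731]
tool_rot: [[-0.999, 0.046, 0.0], [0.046, 0.999, -0.0], [-0.0, -0.0, -1.0]]
force: [0.5, -0.2, -0.1]
gripper_width: 0.762
finger_force: 0.0
```

Emit:
{"fn": "move_arm", "kwargs": {
  "moves": [
    {"slide":[0,0,0],"spin":0,"hand":3.0},
    {"slide":[0,0,0],"spin":0,"hand":3.0},
    {"slide":[0,0,0],"spin":0,"hand":3.0},
    {"slide":[0,0,0],"spin":0,"hand":3.0},
    {"slide":[0,0,0],"spin":0,"hand":3.0}
  ],
  "force": 50
}}

```text
t: 9.4
tcp_pos: [0.4303, 0.0947, 0.0742]
tool_rot: [[-0.999, 0.046, 0.002], [0.046, 0.999, 0.001], [-0.002, 0.001, -1.0]]
force: [0.1, -0.7, 6.2]
gripper_width: 0.455
finger_force: 50.8
```

```bash
python3 s.py
```

```text
t 9.4 tcp mm [430.3  94.7  74.2] yaw_y 87.38 down [-0.002  0.001 -1.   ] w 0.455 F [ 0.1 -0.7  6.2] ff 50.8 q [-0.32  0.46  0.01  2.26 -0.01  0.42  1.22]
```

Emit:
{"fn": "move_arm", "kwargs": {
  "moves": [
    {"slide":[0,0,3],"spin":0,"hand":3.0},
    {"slide":[0,0,2],"spin":0,"hand":3.0},
    {"slide":[4.4,0.6,0],"spin":0,"hand":3.0},
    {"slide":[4.4,0.6,0],"spin":0,"hand":3.0},
    {"slide":[4.4,0.6,0],"spin":0,"hand":3.0},
    {"slide":[0,0,0],"spin":0,"hand":3.0},
    {"slide":[0,0,0],"spin":0,"hand":3.0}
  ]
}}

```text
t: 10.1
tcp_pos: [0.5616, 0.1125, 0.123]
tool_rot: [[-0.999, 0.046, -0.0], [0.046, 0.999, -0.0], [0.0, -0.0, -1.0]]
force: [-0.4, -0.4, -0.6]
gripper_width: 0.449
finger_force: 50.7
```

```bash
python3 a2.py side
```

```text
side case 0.61 108 [580.6 114.9] [37.7 30.5] 77.5 z [0.055 0.062 0.066]
side case 0.45 121 [522.  -69.5] [350.6  43.2] 53.4 z [0.007 0.014 0.018]
t 10.2 tcp mm [559.9 112.3 122.8] yaw_y 87.41 down [ 0.002 -0.    -1.   ] w 0.454 F [0.5 0.1 0. ] ff 50.7 q [-0.29  0.52  0.02  1.94 -0.02  0.68  1.27]
```

Emit:
{"fn": "move_arm", "kwargs": {
  "moves": [
    {"slide":[0,0,-2],"spin":0,"hand":3.0},
    {"slide":[0,0,-1.7],"spin":0,"hand":3.0},
    {"slide":[0,0,-1.1],"spin":0,"hand":3.0},
    {"slide":[0,0,0],"spin":0,"hand":3.0},
    {"slide":[0,0,0],"spin":0,"hand":5.2},
    {"slide":[0,0,0],"spin":0,"hand":5.2},
    {"slide":[0,0,2],"spin":0,"hand":5.2},
    {"slide":[0,0,2],"spin":0,"hand":5.2}
  ]
}}

```text
t: 11.0
tcp_pos: [0.561, 0.1125, 0.1155]
tool_rot: [[-0.999, 0.045, -0.001], [0.045, 0.999, -0.0], [0.001, -0.0, -1.0]]
force: [1.5, 0.3, 0.7]
gripper_width: 0.615
finger_force: 0.0
```

Emit:
{"fn": "move_arm", "kwargs": {
  "moves": [
    {"slide":[0.1,2.2,0],"spin":0,"hand":0},
    {"slide":[0.1,2.2,0],"spin":0,"hand":0},
    {"slide":[0,0,0],"spin":0,"hand":0},
    {"slide":[0,0,0],"spin":0,"hand":0},
    {"slide":[0,0,-2],"spin":0,"hand":0},
    {"slide":[0,0,-1.4],"spin":0,"hand":0},
    {"slide":[0,0,0],"spin":0,"hand":0}
  ],
  "force": 50
}}

```text
t: 11.7
tcp_pos: [0.562, 0.1549, 0.079]
tool_rot: [[-0.999, 0.047, -0.005], [0.047, 0.999, -0.002], [0.005, -0.002, -1.0]]
force: [-0.3, 0.6, 0.5]
gripper_width: -0.001
finger_force: 0.0
```

```bash
python3 a2.py side
```

```text
side case 0.72 201 [ 428.9 -174.3] [72.1 44.3] 14.4 z [0.008 0.013 0.018]
t 11.8 tcp mm [563.3 155.8  80.8] yaw_y 87.34 down [ 0.001 -0.001 -1.   ] w -0.003 F [-0.5  0.   0.5] ff 0.0 q [-0.36  0.6   0.02  1.93 -0.02  0.62  1.2 ]
```

Emit:
{"fn": "move_arm", "kwargs": {
  "moves": [
    {"slide":[-0.1,-1.2,-0.2],"spin":0,"hand":0},
    {"slide":[-0.05,-1.2,0],"spin":0,"hand":0},
    {"slide":[-0.05,-1.2,0],"spin":0,"hand":0},
    {"slide":[-0.05,-1.2,0],"spin":0,"hand":0},
    {"slide":[-0.05,-1.2,0],"spin":0,"hand":0},
    {"slide":[-0.05,-1.2,0],"spin":0,"hand":0},
    {"slide":[-0.05,-1.2,0],"spin":0,"hand":0}
  ]
}}

```text
t: 12.5
tcp_pos: [0.5596, 0.0718, 0.0794]
tool_rot: [[-0.999, 0.045, 0.001], [0.045, 0.999, 0.001], [-0.001, 0.001, -1.0]]
force: [0.4, 2.5, 2.0]
gripper_width: 0.002
finger_force: 1.1
```

Emit:
{"fn": "move_arm", "kwargs": {
  "moves": [
    {"slide":[-0.05,-0.7,0],"spin":0,"hand":0},
    {"slide":[0,0,0],"spin":0,"hand":0},
    {"slide":[0,0,0],"spin":0,"hand":0}
  ]
}}

```text
t: 12.8
tcp_pos: [0.5586, 0.0652, 0.0789]
tool_rot: [[-0.999, 0.046, -0.001], [0.046, 0.999, -0.0], [0.001, -0.0, -1.0]]
force: [-0.0, 0.2, -0.5]
gripper_width: -0.003
finger_force: 0.0
```

Emit:
{"fn": "move_arm", "kwargs": {
  "moves": [
    {"slide":[0,1,0],"spin":0,"hand":0},
    {"slide":[0,0,3],"spin":0,"hand":5},
    {"slide":[-3,0,5],"spin":0,"hand":6.5},
    {"slide":[-4,-2,0],"spin":3,"hand":6.5},
    {"slide":[-4,-2,0],"spin":4,"hand":6.5},
    {"slide":[-1,-4,0],"spin":4,"hand":6.5},
    {"slide":[0,-4,0],"spin":4,"hand":6.5},
    {"slide":[0,0,0],"spin":0,"hand":6.5}
  ]
}}

```text
t: 13.6
tcp_pos: [0.4425, -0.0487, 0.1521]
tool_rot: [[-0.978, -0.208, -0.0], [-0.208, 0.978, -0.002], [0.001, -0.002, -1.0]]
force: [-0.7, -0.1, -0.5]
gripper_width: 0.766
finger_force: 0.0
```

```bash
python3 a2.py side top
```

```text
side case 0.67 183 [ 449.1 -156.1] [133.2  56.7] 53.8 z [0.008 0.014 0.019]
side case 0.47 215 [432.1 -39.3] [70.8 55.6] 14.1 z [0.007 0.013 0.018]
top case 0.61 80 [412.9 -46. ] [34.3 31.7] 17.6 z [0.009 0.015 0.019]
t 13.8 tcp mm [443.5 -42.9 151.9] yaw_y 102.51 down [-0.     0.001 -1.   ] w 0.761 F [-0.8  1.4  0.4] ff 0.0 q [ 0.03  0.32 -0.03  2.2   0.01  0.62  1.78]
```

Emit:
{"fn": "move_arm", "kwargs": {
  "moves": [
    {"slide":[-1.3,-0.1,-1],"spin":0,"hand":6.5},
    {"slide":[0,0,-3],"spin":0,"hand":6.5},
    {"slide":[0,0,-3],"spin":0,"hand":6.5},
    {"slide":[0,0,-0.9],"spin":0,"hand":6.5},
    {"slide":[0,0,0],"spin":0,"hand":6.5},
    {"slide":[0,0,0],"spin":0,"hand":6.5}
  ]
}}

```text
t: 14.4
tcp_pos: [0.4309, -0.0447, 0.0735]
tool_rot: [[-0.976, -0.216, 0.001], [-0.216, 0.976, 0.0], [-0.001, 0.0, -1.0]]
force: [-0.3, -0.3, 0.3]
gripper_width: 0.763
finger_force: 0.0
```

Emit:
{"fn": "move_arm", "kwargs": {
  "moves": [
    {"slide":[0,0,0],"spin":0,"hand":3.0},
    {"slide":[0,0,0],"spin":0,"hand":3.0},
    {"slide":[0,0,0],"spin":0,"hand":3.0},
    {"slide":[0,0,0],"spin":0,"hand":3.0},
    {"slide":[0,0,0],"spin":0,"hand":3.0}
  ],
  "force": 50
}}

```text
t: 14.9
tcp_pos: [0.431, -0.0454, 0.0743]
tool_rot: [[-0.977, -0.215, 0.002], [-0.215, 0.977, 0.0], [-0.002, -0.0, -1.0]]
force: [-0.6, -0.0, 6.1]
gripper_width: 0.45
finger_force: 50.3
```

```bash
python3 s.py
```

```text
t 14.9 tcp mm [431.  -45.4  74.3] yaw_y 102.4 down [-0.002 -0.    -1.   ] w 0.45 F [-0.6 -0.   6.1] ff 50.3 q [ 0.03  0.46 -0.02  2.27  0.03  0.41  1.77]
```

Emit:
{"fn": "move_arm", "kwargs": {
  "moves": [
    {"slide":[0,0,3],"spin":0,"hand":3.0},
    {"slide":[0,0,2.5],"spin":0,"hand":3.0},
    {"slide":[2.5,3.1,0],"spin":-3,"hand":3.0},
    {"slide":[2.6,3.1,0],"spin":-3,"hand":3.0},
    {"slide":[2.6,3.1,0],"spin":-3,"hand":3.0},
    {"slide":[2.6,3.1,0],"spin":-3,"hand":3.0},
    {"slide":[2.6,3.1,0],"spin":-3,"hand":3.0},
    {"slide":[0,0,0],"spin":0,"hand":3.0}
  ]
}}

```text
t: 15.7
tcp_pos: [0.5625, 0.1157, 0.1292]
tool_rot: [[-0.999, 0.039, 0.006], [0.039, 0.999, 0.004], [-0.006, 0.005, -1.0]]
force: [-0.1, 0.2, 0.3]
gripper_width: 0.451
finger_force: 50.9
```

Emit:
{"fn": "move_arm", "kwargs": {
  "moves": [
    {"slide":[0,0,0],"spin":0,"hand":3.0}
  ]
}}

```text
t: 15.8
tcp_pos: [0.5592, 0.1103, 0.1283]
tool_rot: [[-0.999, 0.043, 0.0], [0.043, 0.999, 0.0], [-0.0, 0.0, -1.0]]
force: [-1.2, -0.9, -0.4]
gripper_width: 0.45
finger_force: 51.0
```

```bash
python3 a2.py side
```

```text
side case 0.67 132 [520.5 -67.3] [354.3  44. ] 54.4 z [0.007 0.014 0.372]
side case 0.57 130 [576.8 112.3] [39.5 35.8] 85.3 z [0.061 0.067 0.072]
t 15.9 tcp mm [558.3 108.3 128. ] yaw_y 87.33 down [ 0.001 -0.001 -1.   ] w 0.45 F [-0.3 -1.  -1. ] ff 51.0 q [-0.29  0.51  0.03  1.94 -0.02  0.69  1.28]
```

Emit:
{"fn": "move_arm", "kwargs": {
  "moves": [
    {"slide":[0,0,-2.5],"spin":0,"hand":3.0},
    {"slide":[0,0,-1.7],"spin":0,"hand":3.0},
    {"slide":[0,0,-1.2],"spin":0,"hand":3.0},
    {"slide":[0,0,0],"spin":0,"hand":3.0},
    {"slide":[0,0,0],"spin":0,"hand":5.2},
    {"slide":[0,0,0],"spin":0,"hand":5.2},
    {"slide":[0,0,2],"spin":0,"hand":5.2},
    {"slide":[0,0,2],"spin":0,"hand":5.2}
  ]
}}

```text
t: 16.7
tcp_pos: [0.5587, 0.1092, 0.1142]
tool_rot: [[-0.999, 0.046, -0.001], [0.046, 0.999, -0.0], [0.001, -0.0, -1.0]]
force: [0.4, 0.4, -0.6]
gripper_width: 0.605
finger_force: 0.0
```

Emit:
{"fn": "move_arm", "kwargs": {
  "moves": [
    {"slide":[0.1,2.2,0],"spin":0,"hand":0},
    {"slide":[0.2,2.4,0],"spin":0,"hand":0},
    {"slide":[0,0,0],"spin":0,"hand":0},
    {"slide":[0,0,0],"spin":0,"hand":0},
    {"slide":[0,0,-2],"spin":0,"hand":0},
    {"slide":[0,0,-1.5],"spin":0,"hand":0},
    {"slide":[0,0,0],"spin":0,"hand":0},
    {"slide":[0,0,0],"spin":0,"hand":0}
  ],
  "force": 50
}}

```text
t: 17.5
tcp_pos: [0.562, 0.1548, 0.0786]
tool_rot: [[-0.999, 0.046, -0.001], [0.046, 0.999, -0.001], [0.001, -0.001, -1.0]]
force: [0.4, -0.5, -0.4]
gripper_width: 0.002
finger_force: 0.0
```

```bash
python3 - <<'E'
exec(open("s.py").read())
im,d=viewer.grab_frame("side"); save("side",cv2.resize(im[70:250,170:350],(600,600),interpolation=2),"p4.png")
E
```

```text
t 17.5 tcp mm [562.  154.8  78.6] yaw_y 87.35 down [ 0.001 -0.001 -1.   ] w 0.002 F [ 0.4 -0.5 -0.4] ff 0.0 q [-0.36  0.6   0.03  1.93 -0.03  0.61  1.21]
```

View pics/p4.png

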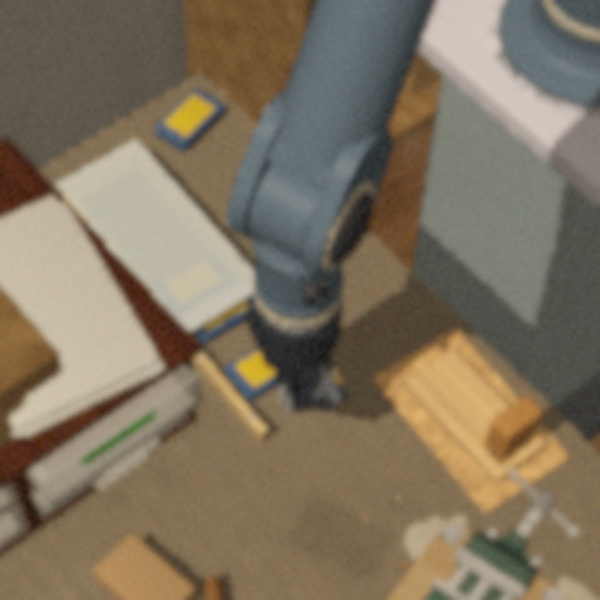

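Emit:
{"fn": "move_arm", "kwargs": {
  "moves": [
    {"slide":[-0.1,-1.2,0],"spin":0,"hand":0},
    {"slide":[-0.05,-1.2,0],"spin":0,"hand":0},
    {"slide":[-0.05,-1.2,0],"spin":0,"hand":0},
    {"slide":[-0.05,-1.2,0],"spin":0,"hand":0},
    {"slide":[-0.05,-1.2,0],"spin":0,"hand":0},
    {"slide":[-0.05,-1.2,0],"spin":0,"hand":0},
    {"slide":[-0.05,-1.2,0],"spin":0,"hand":0},
    {"slide":[0,-0.6,0],"spin":0,"hand":0}
  ]
}}

```text
t: 18.35
tcp_pos: [0.5585, 0.0645, 0.0794]
tool_rot: [[-0.999, 0.047, 0.001], [0.047, 0.999, 0.0], [-0.001, 0.0, -1.0]]
force: [-0.3, 3.9, 3.2]
gripper_width: -0.001
finger_force: 2.5
```

Emit:
{"fn": "move_arm", "kwargs": {
  "moves": [
    {"slide":[0,0,0],"spin":0,"hand":0},
    {"slide":[0,0,0],"spin":0,"hand":0},
    {"slide":[0,1,0],"spin":0,"hand":0},
    {"slide":[0,0,3],"spin":0,"hand":5},
    {"slide":[-3,0,5],"spin":0,"hand":6.5},
    {"slide":[-4,-2,0],"spin":4,"hand":6.5},
    {"slide":[-4,-2,0],"spin":4,"hand":6.5},
    {"slide":[-1,-4,0],"spin":4,"hand":6.5}
  ]
}}

```text
t: 19.15
tcp_pos: [0.4378, -0.0021, 0.1514]
tool_rot: [[-0.985, -0.174, -0.005], [-0.174, 0.985, 0.001], [0.005, 0.002, -1.0]]
force: [0.6, -0.6, -0.5]
gripper_width: 0.76
finger_force: 0.0
```

Emit:
{"fn": "move_arm", "kwargs": {
  "moves": [
    {"slide":[0,-4,0],"spin":5,"hand":6.5},
    {"slide":[-0.5,-4,0],"spin":0,"hand":6.5},
    {"slide":[0,-4,0],"spin":0,"hand":6.5},
    {"slide":[0,-3.5,0],"spin":0,"hand":6.5},
    {"slide":[0,0,0],"spin":0,"hand":6.5},
    {"slide":[0,0,0],"spin":0,"hand":6.5}
  ]
}}

```text
t: 19.75
tcp_pos: [0.4373, -0.1593, 0.1515]
tool_rot: [[-0.969, -0.248, -0.001], [-0.248, 0.969, 0.0], [0.001, 0.001, -1.0]]
force: [-0.7, 0.7, -0.3]
gripper_width: 0.757
finger_force: 0.0
```

```bash
python3 a2.py side top
```

```text
side case 0.61 90 [555.2  48.9] [65.1 17.9] 1.6 z [0.007 0.013 0.018]
side case 0.6 200 [ 423.  -164.7] [74.9 73.9] 26.3 z [0.006 0.013 0.017]
top case 0.51 123 [ 406.2 -165.2] [67.6 34.5] -76.5 z [0.008 0.015 0.167]
t 19.95 tcp mm [ 437.6 -157.7  151.7] yaw_y 104.57 down [ 0.     0.001 -1.   ] w 0.756 F [ 0.5  0.5 -0.7] ff 0.0 q [ 0.25  0.34  0.01  2.16 -0.01  0.64  2.09]
```

Emit:
{"fn": "move_arm", "kwargs": {
  "moves": [
    {"slide":[-0.9,-1.7,-1],"spin":-0.5,"hand":6.5},
    {"slide":[0,0,-3],"spin":0,"hand":6.5},
    {"slide":[0,0,-3],"spin":0,"hand":6.5},
    {"slide":[0,0,-0.9],"spin":0,"hand":6.5},
    {"slide":[0,0,0],"spin":0,"hand":6.5},
    {"slide":[0,0,0],"spin":0,"hand":6.5}
  ]
}}

```text
t: 20.55
tcp_pos: [0.4292, -0.1761, 0.0735]
tool_rot: [[-0.97, -0.241, 0.001], [-0.241, 0.97, -0.0], [-0.001, -0.0, -1.0]]
force: [-0.3, 0.5, 0.5]
gripper_width: 0.761
finger_force: 0.0
```

Emit:
{"fn": "move_arm", "kwargs": {
  "moves": [
    {"slide":[0,0,0],"spin":0,"hand":3.0},
    {"slide":[0,0,0],"spin":0,"hand":3.0},
    {"slide":[0,0,0],"spin":0,"hand":3.0},
    {"slide":[0,0,0],"spin":0,"hand":3.0},
    {"slide":[0,0,0],"spin":0,"hand":3.0}
  ],
  "force": 50
}}

```text
t: 21.05
tcp_pos: [0.4293, -0.1766, 0.0742]
tool_rot: [[-0.971, -0.24, 0.002], [-0.24, 0.971, -0.0], [-0.002, -0.001, -1.0]]
force: [-0.8, 0.8, 6.8]
gripper_width: 0.453
finger_force: 50.1
```

```bash
python3 s.py
```

```text
t 21.05 tcp mm [ 429.3 -176.6   74.2] yaw_y 103.89 down [-0.002 -0.001 -1.   ] w 0.453 F [-0.8  0.8  6.8] ff 50.1 q [ 0.29  0.49  0.01  2.21 -0.01  0.45  2.13]
```

Emit:
{"fn": "move_arm", "kwargs": {
  "moves": [
    {"slide":[0,0,3],"spin":0,"hand":3.0},
    {"slide":[0,0,2.5],"spin":0,"hand":3.0},
    {"slide":[2,4,0],"spin":-3,"hand":3.0},
    {"slide":[2,4,0],"spin":-3,"hand":3.0},
    {"slide":[2,4,0],"spin":-3,"hand":3.0},
    {"slide":[2,4,0],"spin":-3,"hand":3.0},
    {"slide":[2,4,0],"spin":-3,"hand":3.0},
    {"slide":[2,4,0],"spin":-1.5,"hand":3.0}
  ]
}}

```text
t: 21.85
tcp_pos: [0.5492, 0.0654, 0.1287]
tool_rot: [[-0.999, 0.047, 0.001], [0.047, 0.999, 0.0], [-0.001, 0.0, -1.0]]
force: [0.8, -0.1, -0.7]
gripper_width: 0.45
finger_force: 51.0
```

Emit:
{"fn": "move_arm", "kwargs": {
  "moves": [
    {"slide":[1.1,4,0],"spin":0,"hand":3.0},
    {"slide":[0,0.5,0],"spin":0,"hand":3.0},
    {"slide":[0,0,0],"spin":0,"hand":3.0},
    {"slide":[0,0,0],"spin":0,"hand":3.0}
  ]
}}

```text
t: 22.25
tcp_pos: [0.559, 0.107, 0.128]
tool_rot: [[-0.999, 0.047, -0.0], [0.047, 0.999, -0.001], [0.0, -0.001, -1.0]]
force: [-0.2, -1.3, -0.9]
gripper_width: 0.451
finger_force: 51.0
```

```bash
python3 a2.py side
```

```text
side case 0.73 133 [575.  109.4] [38.4 36.9] 87.6 z [0.06  0.067 0.071]
t 22.35 tcp mm [559.2 106.4 128. ] yaw_y 87.23 down [ 0.    -0.001 -1.   ] w 0.453 F [ 0.6 -0.3 -0.1] ff 51.0 q [-0.32  0.51  0.07  1.94 -0.05  0.69  1.31]
```

```bash
cat > m.py <<'E'
from h import *
for n in("top","side"):
    im,d=viewer.grab_frame(n); P=world(n,np.indices((384,512))[::-1].reshape(2,-1).T.astype(float),d.ravel())
    A=P[(P[:,0]>.36)&(P[:,0]<.53)&(P[:,1]>.16)&(P[:,1]<.40)]
    g=A[(A[:,2]>.068)&(A[:,2]<.082)&(A[:,1]>.26)]; print(n,"grip top",rect(g),len(g),g[:,2].mean().round(4), g[:,:2].mean(0).round(4))
    b=A[(A[:,2]>.014)&(A[:,2]<.024)&(A[:,1]<.295)]; print(n,"board top",rect(b),len(b),np.percentile(b[:,1],[.5,99.5]).round(4))
    y=b[:,1]; bins=np.floor(y/.01); c=[((np.percentile(b[bins==k][:,0],3)+np.percentile(b[bins==k][:,0],97))/2,(k+.5)*.01) for k in np.unique(bins) if (bins==k).sum()>15]
    c=np.array(c); print(n,"axis dx/dy,x0",np.polyfit(c[:,1],c[:,0],1).round(4))
    for r in finder.masks_of("mat",n)[:1]:
        Q=P.reshape(384,512,3)[r["mask"]]; print(n,"mat",rect(Q))
    for r in finder.masks_of("push_board",n)[:1]:
        Q=P.reshape(384,512,3)[r["mask"]]; print(n,"board?",r["score"],rect(Q))
E
python3 m.py
```

```text
top grip top (array([454.1, 324.2]), array([72.7, 34.8]), 25.7) 101 0.0738 [0.4409 0.3189]
top board top (array([452.9, 222. ]), array([164.8,  84.9]), -68.0) 438 [0.1611 0.2947]
top axis dx/dy,x0 [0.0298 0.4327]
top mat (array([407.6, 252.1]), array([212.9, 169.9]), 85.1)
top board? 0.96 (array([415.5, 231.2]), array([234.5, 102.8]), 61.1)
side grip top (array([456.4, 324.4]), array([69.9, 35.6]), 23.6) 109 0.0729 [0.4449 0.3198]
side board top (array([457.7, 219.1]), array([160. ,  86.6]), -66.7) 445 [0.1625 0.2936]
side axis dx/dy,x0 [0.0365 0.4335]
side mat (array([659.9, 464.5]), array([772.9, 185.3]), 41.9)
side board? 0.88 (array([680.9, 469.9]), array([741.2, 132.2]), 39.3)
```

Emit:
{"fn": "move_arm", "kwargs": {
  "moves": [
    {"slide":[0.1,0,-2.5],"spin":0,"hand":3.0},
    {"slide":[0,0,-1.7],"spin":0,"hand":3.0},
    {"slide":[0,0,-1.2],"spin":0,"hand":3.0},
    {"slide":[0,0,0],"spin":0,"hand":3.0},
    {"slide":[0,0,0],"spin":0,"hand":5.2},
    {"slide":[0,0,0],"spin":0,"hand":5.2},
    {"slide":[0,0,2],"spin":0,"hand":5.2},
    {"slide":[0,0,3],"spin":0,"hand":5.2}
  ]
}}

```text
t: 23.45
tcp_pos: [0.5593, 0.1083, 0.123]
tool_rot: [[-0.999, 0.045, -0.004], [0.045, 0.999, -0.001], [0.004, -0.001, -1.0]]
force: [-0.1, 0.3, -0.6]
gripper_width: 0.608
finger_force: 0.0
```

Emit:
{"fn": "move_arm", "kwargs": {
  "moves": [
    {"slide":[0,3.5,4],"spin":0,"hand":6},
    {"slide":[-2,4,0],"spin":0,"hand":6},
    {"slide":[-2,4,0],"spin":0,"hand":6},
    {"slide":[-3,3.5,0],"spin":0,"hand":6},
    {"slide":[-3,3.5,0],"spin":0,"hand":6},
    {"slide":[-1.7,2.6,0],"spin":0.5,"hand":6},
    {"slide":[0,0,0],"spin":0,"hand":6},
    {"slide":[0,0,0],"spin":0,"hand":6}
  ]
}}

```text
t: 24.25
tcp_pos: [0.4432, 0.318, 0.1617]
tool_rot: [[-0.999, 0.035, 0.001], [0.035, 0.999, 0.0], [-0.0, 0.0, -1.0]]
force: [0.8, -0.4, -0.2]
gripper_width: 0.704
finger_force: 0.0
```

```bash
python3 - <<'E'
exec(open("s.py").read())
im,d=viewer.grab_frame("side"); save("side",cv2.resize(im[70:250,170:350],(600,600),interpolation=2),"p5.png")
# t0 board, clean
for n in("top","side"):
    d=np.load(n+"0.npy"); P=world(n,np.indices((384,512))[::-1].reshape(2,-1).T.astype(float),d.ravel()).reshape(384,512,3)
    for nm,lo,hi in(("board",.0145,.0245),("grip",.066,.082)):
        m=(P[...,2]>lo)&(P[...,2]<hi)&(P[...,0]>.38)&(P[...,0]<.5)&(P[...,1]>.18)&(P[...,1]<.37)
        m=cv2.morphologyEx(m.astype(np.uint8),cv2.MORPH_OPEN,np.ones((3,3)))
        _,l,st,_=cv2.connectedComponentsWithStats(m); k=1+st[1:,4].argmax(); print(n,nm,rect(P[l==k]),st[k,4])
E
```

```text
t 24.25 tcp mm [443.2 318.  161.7] yaw_y 88.0 down [-0.  0. -1.] w 0.704 F [ 0.8 -0.4 -0.2] ff 0.0 q [-0.74  0.43  0.04  1.98 -0.03  0.73  0.86]
top board (array([439.8, 258.7]), array([99.1, 59.6]), -89.7) 422
top grip (array([440.7, 318.7]), array([42.7, 23.2]), 3.5) 99
side board (array([443.9, 268.1]), array([118.2,  62.1]), 88.8) 441
side grip (array([444.4, 319.1]), array([43.4, 23.4]), -2.4) 110
```

View pics/p5.png

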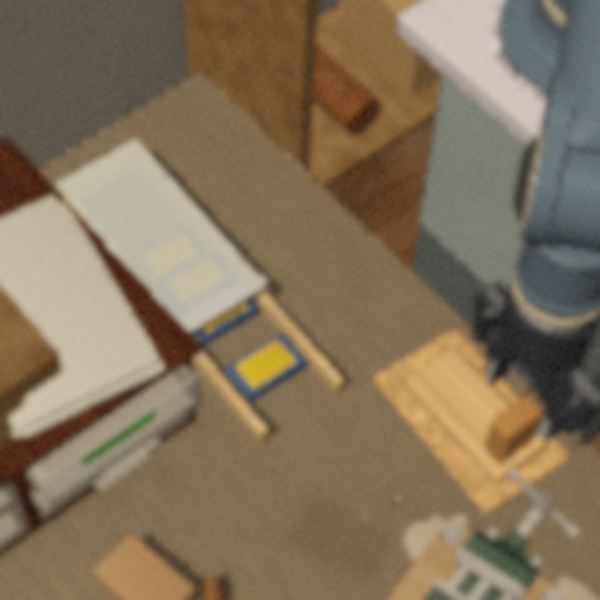

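Emit:
{"fn": "move_arm", "kwargs": {
  "moves": [
    {"slide":[0,0.1,-2],"spin":1,"hand":6},
    {"slide":[0,0,-2],"spin":0,"hand":6},
    {"slide":[0,0,-2.2],"spin":0,"hand":6},
    {"slide":[0,0,0],"spin":0,"hand":6},
    {"slide":[0,0,0],"spin":0,"hand":1.5},
    {"slide":[0,0,0],"spin":0,"hand":1.5},
    {"slide":[0,0,0],"spin":0,"hand":1.5},
    {"slide":[0,0,0],"spin":0,"hand":1.5}
  ],
  "force": 80
}}

```text
t: 25.1
tcp_pos: [0.4445, 0.3186, 0.1008]
tool_rot: [[-1.0, 0.02, 0.002], [0.02, 1.0, 0.001], [-0.002, 0.001, -1.0]]
force: [0.3, -1.2, 6.0]
gripper_width: 0.273
finger_force: 79.1
```

Emit:
{"fn": "move_arm", "kwargs": {
  "moves": [
    {"slide":[0,0,0],"spin":0,"hand":1.5},
    {"slide":[0,0,0],"spin":0,"hand":1.5}
  ]
}}

```text
t: 25.3
tcp_pos: [0.4445, 0.3186, 0.1008]
tool_rot: [[-1.0, 0.02, 0.002], [0.02, 1.0, 0.001], [-0.002, 0.001, -1.0]]
force: [0.6, -1.8, 5.7]
gripper_width: 0.273
finger_force: 79.4
```

```bash
python3 s.py
```

```text
t 25.3 tcp mm [444.5 318.6 100.8] yaw_y 88.88 down [-0.002  0.001 -1.   ] w 0.273 F [ 0.6 -1.8  5.7] ff 79.4 q [-0.73  0.53  0.03  2.01 -0.03  0.61  0.88]
```

Emit:
{"fn": "move_arm", "kwargs": {
  "moves": [
    {"slide":[0,0,2],"spin":0,"hand":1.5},
    {"slide":[0,0,3],"spin":0,"hand":1.5},
    {"slide":[3,-1.5,0],"spin":-0.5,"hand":1.5},
    {"slide":[3,-1.5,0],"spin":-0.5,"hand":1.5},
    {"slide":[3,-2,0],"spin":-0.5,"hand":1.5},
    {"slide":[3.3,-1.9,0],"spin":0,"hand":1.5},
    {"slide":[0,0,0],"spin":0,"hand":1.5},
    {"slide":[0,0,0],"spin":0,"hand":1.5}
  ]
}}

```text
t: 26.1
tcp_pos: [0.5667, 0.2485, 0.1491]
tool_rot: [[-0.999, 0.048, -0.001], [0.048, 0.999, -0.0], [0.001, -0.0, -1.0]]
force: [0.3, 1.5, -1.5]
gripper_width: 0.269
finger_force: 78.8
```

```bash
cat > v.py <<'E'
exec(open("s.py").read())
import sys
for n in("top","side"):
    im,d=viewer.grab_frame(n)
    if len(sys.argv)>1: save(n,cv2.resize(im[70:250,170:350] if n=="side" else im[150:280,200:390],(600,600) if n=="side" else (760,520),interpolation=2),sys.argv[1]+n+".png")
    for t in("push_board","case1"):
        for r in finder.masks_of(t,n)[:3]:
            P=cloud(n,r["mask"],d)
            if len(P)<20: continue
            k=np.abs(P[:,2]-np.median(P[:,2]))<.006; print(n,t,round(r["score"],2),len(P),*rect(P[k]),"z",np.median(P[:,2]).round(4),"y",np.percentile(P[k,1],[1,99]).round(3))
E
python3 v.py q1
```

```text
t 26.1 tcp mm [566.7 248.5 149.1] yaw_y 87.26 down [ 0.001 -0.    -1.   ] w 0.269 F [ 0.3  1.5 -1.5] ff 78.8 q [-0.53  0.54  0.06  1.81 -0.05  0.79  1.08]
top push_board 0.54 149 [558.1 160.9] [57.3 36.1] 3.2 z 0.0666 y [0.142 0.18 ]
top case1 0.61 213 [555.6 111.5] [65.9 38.7] -3.2 z 0.0144 y [0.093 0.131]
side case1 0.73 197 [561. 109.] [69.1 39.6] -1.2 z 0.0133 y [0.09  0.128]
```

View pics/q1side.png

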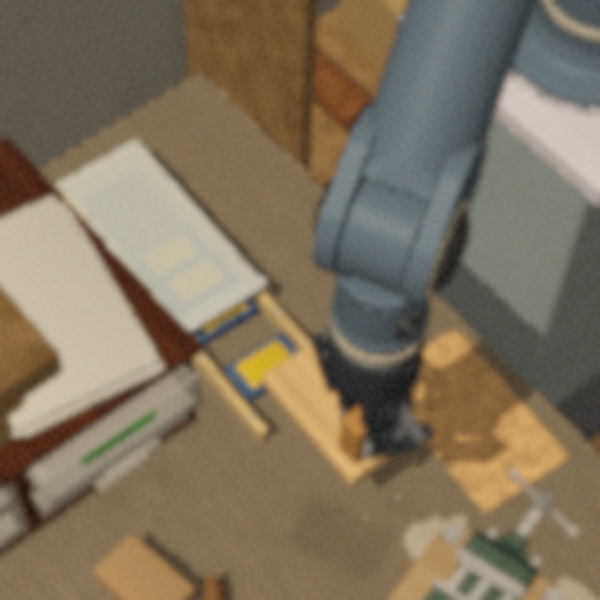

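Emit:
{"fn": "move_arm", "kwargs": {
  "moves": [
    {"slide":[0.3,0.3,-2],"spin":0,"hand":1.5},
    {"slide":[0,0,-2],"spin":0,"hand":1.5},
    {"slide":[0,0,-1],"spin":0,"hand":1.5},
    {"slide":[0,0,0],"spin":0,"hand":1.5},
    {"slide":[0,0,0],"spin":0,"hand":1.5}
  ]
}}

```text
t: 26.9
tcp_pos: [0.5695, 0.2528, 0.0997]
tool_rot: [[-0.999, 0.045, 0.0], [0.045, 0.999, 0.0], [-0.0, 0.0, -1.0]]
force: [0.3, -0.1, -1.6]
gripper_width: 0.272
finger_force: 78.9
```

```bash
python3 v.py q2
```

```text
t 26.9 tcp mm [569.5 252.8  99.7] yaw_y 87.42 down [-0.  0. -1.] w 0.272 F [ 0.3 -0.1 -1.6] ff 78.9 q [-0.53  0.62  0.06  1.83 -0.05  0.7   1.08]
top push_board 0.52 162 [563.1 166.2] [59.2 40.8] 3.1 z 0.0184 y [0.146 0.187]
top case1 0.61 254 [557.  110.9] [70.6 39.8] -2.9 z 0.0141 y [0.091 0.131]
top case1 0.37 27 [549.1  52.7] [44.4  6.8] 0.2 z 0.0138 y [0.049 0.056]
side push_board 0.8 527 [578.3 210.3] [130.9  49.7] 82.0 z 0.0177 y [0.147 0.274]
side case1 0.85 308 [557.9 110.8] [72.7 42.6] -2.3 z 0.0132 y [0.091 0.132]
side case1 0.7 106 [557.1  47.2] [64.8 18.5] -4.5 z 0.0128 y [0.038 0.056]
```

Emit:
{"fn": "move_arm", "kwargs": {
  "moves": [
    {"slide":[-0.05,-1.2,-0.1],"spin":0,"hand":1.5},
    {"slide":[-0.05,-1.2,0],"spin":0,"hand":1.5},
    {"slide":[-0.05,-1.2,0],"spin":0,"hand":1.5},
    {"slide":[-0.05,-1.2,0],"spin":0,"hand":1.5},
    {"slide":[-0.05,-1.2,0],"spin":0,"hand":1.5},
    {"slide":[-0.05,-1.2,0],"spin":0,"hand":1.5},
    {"slide":[0,0,0],"spin":0,"hand":1.5}
  ]
}}

```text
t: 27.9
tcp_pos: [0.5666, 0.1775, 0.0985]
tool_rot: [[-0.999, 0.049, -0.0], [0.049, 0.999, -0.002], [0.0, -0.002, -1.0]]
force: [-0.3, -0.9, -3.0]
gripper_width: 0.271
finger_force: 79.0
```

Emit:
{"fn": "move_arm", "kwargs": {
  "moves": [
    {"slide":[-0.05,-1.2,0],"spin":0,"hand":1.5},
    {"slide":[-0.05,-1.2,0],"spin":0,"hand":1.5},
    {"slide":[-0.05,-1.2,0],"spin":0,"hand":1.5},
    {"slide":[-0.05,-1.2,0],"spin":0,"hand":1.5},
    {"slide":[-0.05,-1.1,0],"spin":0,"hand":1.5},
    {"slide":[0,0,0],"spin":0,"hand":1.5},
    {"slide":[0,0,0],"spin":0,"hand":1.5}
  ]
}}

```text
t: 28.6
tcp_pos: [0.5639, 0.1207, 0.0984]
tool_rot: [[-0.999, 0.047, -0.0], [0.047, 0.999, -0.0], [0.0, -0.0, -1.0]]
force: [-0.8, -0.9, -2.0]
gripper_width: 0.272
finger_force: 79.2
```

```bash
python3 v.py q3
```

```text
t 28.6 tcp mm [563.9 120.7  98.4] yaw_y 87.33 down [ 0. -0. -1.] w 0.272 F [-0.8 -0.9 -2. ] ff 79.2 q [-0.32  0.56  0.05  1.94 -0.04  0.64  1.28]
top case1 0.37 1819 [553.9 -14.1] [317.5  97.1] 86.9 z 0.0337 y [-0.171  0.03 ]
side push_board 0.56 362 [568.3  93. ] [104.6  49.2] 89.7 z 0.016 y [0.041 0.144]
```

View pics/q3side.png

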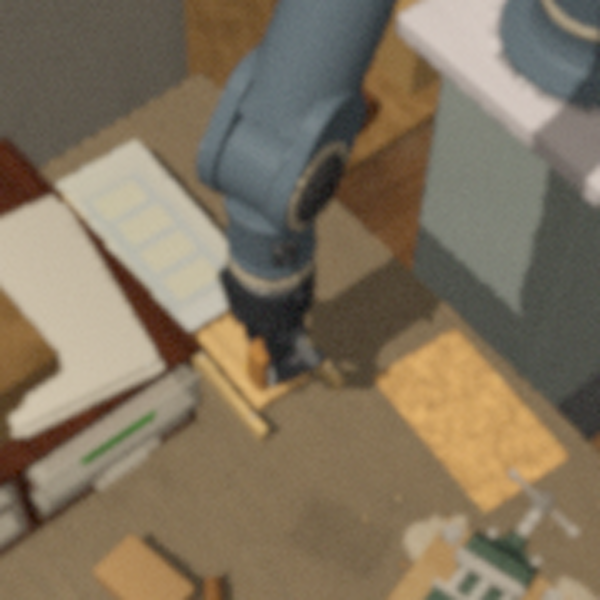

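Emit:
{"fn": "move_arm", "kwargs": {
  "moves": [
    {"slide":[0,-0.3,0],"spin":0,"hand":1.5},
    {"slide":[0,0,0],"spin":0,"hand":1.5},
    {"slide":[0.05,1.5,0],"spin":0,"hand":1.5},
    {"slide":[0.1,2,0],"spin":0,"hand":1.5},
    {"slide":[0.1,2.5,0],"spin":0,"hand":1.5},
    {"slide":[0.1,2.5,0],"spin":0,"hand":1.5},
    {"slide":[0.1,2.5,0],"spin":0,"hand":1.5},
    {"slide":[0.1,2.5,0],"spin":0,"hand":1.5}
  ]
}}

```text
t: 29.7
tcp_pos: [0.5691, 0.2562, 0.0985]
tool_rot: [[-0.999, 0.044, 0.0], [0.044, 0.999, 0.001], [-0.0, 0.001, -1.0]]
force: [0.5, -1.2, -2.2]
gripper_width: 0.275
finger_force: 79.2
```

Emit:
{"fn": "move_arm", "kwargs": {
  "moves": [
    {"slide":[0,0,2],"spin":0,"hand":1.5},
    {"slide":[0,0,3],"spin":0,"hand":1.5},
    {"slide":[0,0,0],"spin":0,"hand":1.5}
  ]
}}

```text
t: 30.0
tcp_pos: [0.5714, 0.2563, 0.1524]
tool_rot: [[-0.999, 0.044, 0.007], [0.044, 0.999, 0.004], [-0.007, 0.005, -1.0]]
force: [1.6, -0.0, -2.1]
gripper_width: 0.272
finger_force: 79.4
```

```bash
python3 v.py q4; python3 - <<'E'
from h import *
for n in("top","side"):
    im,d=viewer.grab_frame(n)
    for r in finder.masks_of("mat",n)[:1]:
        m=cv2.morphologyEx(r["mask"].astype(np.uint8),cv2.MORPH_OPEN,np.ones((3,3)))
        c=max(cv2.findContours(m,0,2)[0],key=cv2.contourArea).reshape(-1,2).astype(float)
        W=onplane(n,c,.003); print(n,"mat",round(r["score"],2),rect(W),(cv2.boxPoints(cv2.minAreaRect((W[:,:2]*1000).astype(np.float32)))).round().tolist())
E
```

```text
t 30.0 tcp mm [571.4 256.3 152.4] yaw_y 87.49 down [-0.007  0.005 -1.   ] w 0.272 F [ 1.6 -0.  -2.1] ff 79.4 q [-0.53  0.55  0.06  1.8  -0.05  0.79  1.08]
top push_board 0.45 181 [565.3 169.6] [60.7 39.4] 3.0 z 0.0702 y [0.15 0.19]
top case1 0.44 195 [565.6 169.6] [60.  39.4] 3.0 z 0.07 y [0.15 0.19]
side push_board 0.74 637 [577.8 209.8] [134.6  51.4] 78.6 z 0.0657 y [0.148 0.275]
top mat 0.61 (array([442.7, 294.4]), array([120.6, 100.8]), 86.0) [[388.0, 238.0], [489.0, 231.0], [497.0, 351.0], [397.0, 358.0]]
side mat 0.6 (array([443.6, 269.9]), array([170.2, 100.7]), 85.1) [[386.0, 189.0], [486.0, 181.0], [501.0, 350.0], [401.0, 359.0]]
```

View pics/q4side.png

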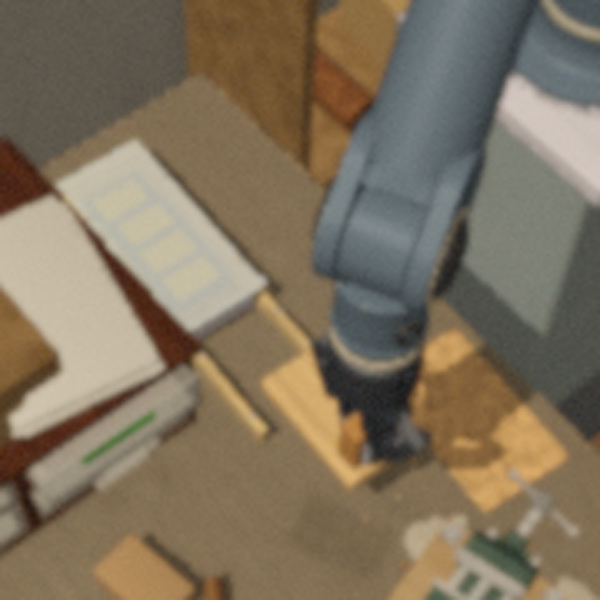

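Emit:
{"fn": "move_arm", "kwargs": {
  "moves": [
    {"slide":[-3,1.4,0],"spin":-0.5,"hand":1.5},
    {"slide":[-3,1.4,0],"spin":-0.5,"hand":1.5},
    {"slide":[-3,1.5,0],"spin":-0.5,"hand":1.5},
    {"slide":[-3,1.5,0],"spin":-0.5,"hand":1.5},
    {"slide":[0,0,-2],"spin":0,"hand":1.5},
    {"slide":[0,0,0],"spin":0,"hand":1.5},
    {"slide":[0,0,0],"spin":0,"hand":1.5}
  ]
}}

```text
t: 31.2
tcp_pos: [0.45, 0.311, 0.1284]
tool_rot: [[-0.997, 0.081, -0.0], [0.081, 0.997, -0.001], [0.0, -0.001, -1.0]]
force: [0.7, -0.0, -1.6]
gripper_width: 0.27
finger_force: 79.0
```

```bash
python3 v.py
```

```text
t 31.2 tcp mm [450.  311.  128.4] yaw_y 85.34 down [ 0.    -0.001 -1.   ] w 0.27 F [ 0.7 -0.  -1.6] ff 79.0 q [-0.73  0.48  0.06  2.   -0.04  0.67  0.85]
top push_board 0.63 299 [441.5 230.8] [61.2 53.2] -1.8 z 0.0468 y [0.205 0.255]
side push_board 0.75 577 [448.8 269.2] [129.4  58.3] 85.3 z 0.0467 y [0.206 0.331]
```

Emit:
{"fn": "move_arm", "kwargs": {
  "moves": [
    {"slide":[-0.1,0.2,-1.2],"spin":0,"hand":1.5},
    {"slide":[0,0,-1],"spin":0,"hand":1.5},
    {"slide":[0,0,-0.5],"spin":0,"hand":1.5},
    {"slide":[0,0,0],"spin":0,"hand":1.5},
    {"slide":[0,0,0],"spin":0,"hand":1.5}
  ]
}}

```text
t: 32.0
tcp_pos: [0.4483, 0.3134, 0.1009]
tool_rot: [[-0.997, 0.08, -0.001], [0.08, 0.997, -0.0], [0.001, -0.0, -1.0]]
force: [0.5, 0.5, -1.9]
gripper_width: 0.272
finger_force: 79.3
```

```bash
python3 s.py
```

```text
t 32.0 tcp mm [448.3 313.4 100.9] yaw_y 85.4 down [ 0.001 -0.    -1.   ] w 0.272 F [ 0.5  0.5 -1.9] ff 79.3 q [-0.73  0.53  0.05  2.01 -0.05  0.61  0.85]
```

Emit:
{"fn": "move_arm", "kwargs": {
  "moves": [
    {"slide":[0,0,-0.1],"spin":0,"hand":1.5},
    {"slide":[0,0,0],"spin":0,"hand":5},
    {"slide":[0,0,0],"spin":0,"hand":5},
    {"slide":[0,0,0],"spin":0,"hand":5},
    {"slide":[0,0,3],"spin":0,"hand":5},
    {"slide":[0,0,4],"spin":0,"hand":5},
    {"slide":[0,0,4],"spin":0,"hand":5}
  ]
}}

```text
t: 32.7
tcp_pos: [0.4482, 0.3132, 0.2114]
tool_rot: [[-0.997, 0.08, -0.001], [0.08, 0.997, -0.001], [0.001, -0.001, -1.0]]
force: [-0.1, 1.7, 0.7]
gripper_width: 0.588
finger_force: 0.0
```

Emit:
{"fn": "move_arm", "kwargs": {
  "moves": [
    {"slide":[0,4,2],"spin":0,"hand":5},
    {"slide":[0,4,2],"spin":0,"hand":5},
    {"slide":[0,4,0],"spin":0,"hand":5},
    {"slide":[-1,4,0],"spin":0,"hand":5},
    {"slide":[-1,4,0],"spin":0,"hand":5},
    {"slide":[-1,4,0],"spin":0,"hand":5},
    {"slide":[0,0,0],"spin":0,"hand":5}
  ]
}}

```text
t: 33.4
tcp_pos: [0.4135, 0.5602, 0.2498]
tool_rot: [[-0.997, 0.071, -0.003], [0.071, 0.997, 0.004], [0.003, 0.004, -1.0]]
force: [-0.1, -0.3, -0.5]
gripper_width: 0.586
finger_force: 0.0
```

```bash
python3 v.py q5; python3 - <<'E'
from h import *
im,d=viewer.grab_frame("side")
P=world("side",np.indices((384,512))[::-1].reshape(2,-1).T.astype(float),d.ravel())
q=P[(P[:,0]>.525)&(P[:,0]<.59)&(P[:,1]>.02)&(P[:,1]<.07)&(P[:,2]<.029)]
print("flap region",len(q),"z,y:",np.c_[q[:,2],q[:,1]][np.argsort(q[:,2])][::max(1,len(q)//12)].round(3).tolist())
E
```

```text
t 33.4 tcp mm [413.5 560.2 249.8] yaw_y 85.93 down [ 0.003  0.004 -1.   ] w 0.586 F [-0.1 -0.3 -0.5] ff 0.0 q [-1.01  0.54  0.03  1.54 -0.02  1.06  0.52]
top push_board 0.65 715 [442.4 270.9] [129.6  60. ] 85.6 z 0.0193 y [0.207 0.334]
top push_board 0.23 301 [777.5 217.3] [74.1 48.9] -83.9 z 0.0262 y [0.181 0.254]
side push_board 0.64 894 [445.1 271.2] [130.5  62.6] 85.8 z 0.0184 y [0.208 0.336]
flap region 205 z,y: [[-0.007, 0.067], [-0.004, 0.062], [-0.003, 0.057], [-0.002, 0.053], [-0.002, 0.049], [-0.001, 0.068], [-0.0, 0.052], [0.0, 0.069], [0.002, 0.046], [0.004, 0.044], [0.012, 0.044], [0.017, 0.042], [0.028, 0.046]]
```

View pics/q5side.png

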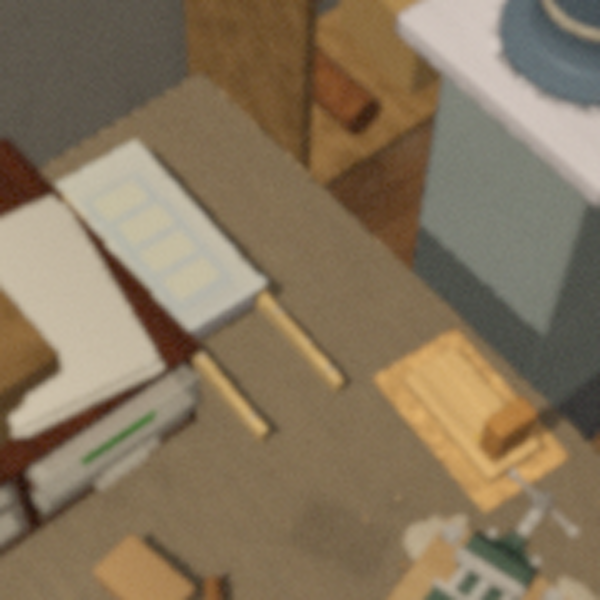

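All four cases show under the clear roof, at about (120,200) to (195,280). The flap hangs shut at the mouth (230,318), and the board lies on the cork (470,410).

```bash
python3 -c "
from station import workorder; print(workorder.close_job())"
```

```text
the job is handed in; nothing more can be done
None
```

The job is handed in, though no verdict came back: my last pictures show all four cases inside the store, the flap hanging shut and the push board flat on its cork mat; the arm never went near the wax tin or the sanding block.

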